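Dock a specimen holder through its L-shaped slot

TASK

Dock the metal specimen holder: push it by its outer rim so that the pin under it runs along the L-shaped slot of the plate to the corner, then round the corner and fully home to the end of the slot between the two green claws. Only push it: do not lift or tip it, do not touch the stem on its top, and leave the bottle, the red mould and the white cap where they stand. Finish with the gripper clear of everything.

Things in the scene. Friction and masses are not known exactly. Their poses are not given: they have to be found in the camera images.
- dock: Grey metal plate fixed to the bench, 12 mm thick, spanning x -55 to 145, y -55 to 180 mm of its frame. Origin: on the bench under the corner of its L-shaped slot; z up. The slot, 18 mm wide, has its first leg on the +y axis (from y = 120 mm, by the red stripe, to the corner at 0,0) and its second on the +x axis, to the home end at x = 80 mm (pin-centre positions; 2 mm play).
- home (a point): Point at the home end of the slot, at plate-top height (12 mm): where the holder's centre must finish. Two green claws stand on the plate beyond it, at +-43 degrees from the plate's +x and 61 mm out, tops 48 mm above the bench; they overhang the docked holder's rim by 6 mm, with 6 mm of gap above it.
- holder: Loose round metal holder flat on the plate, 110 mm diameter, 24 mm thick, 0.42 to 0.64 kg, four black specimens in its top. Origin: centre of its underside, 12 mm above the bench (rim spans 12 to 36 mm). A 14 mm round pin, 8 mm long, under its centre sits in the slot, so it slides only along the slot and may turn. Starts 95 to 120 mm from the corner in the first leg. Dry friction 3 to 10 N.
- stem: Coupling stem standing on the centre of the holder's top, part of the holder, 30 mm wide at its foot and 16 to 19 mm above, 25 mm tall (its top is 61 mm above the bench). Origin: centre of its foot. Not to be touched.
- mould: Bystander: small red mould with a black specimen, 44 mm wide, 30 mm tall, loose, on the bench beside the plate's -x edge. Origin: centre of its underside.
- cap: Bystander: white screw cap, 38 mm wide, 26 mm tall, loose, on the bench off the plate's -y edge. Origin: centre of its underside.
- amber: Bystander: amber bottle with white cap, 66 mm wide, 150 mm tall, loose, off the plate's +x -y corner. Origin: centre of its underside.
Not all that is in view belongs to the job. What is shaped like the holder but blue, orange or yellow is not meant.

How it is judged:
On the way:
1. the holder's pin has reached the corner of the slot (y of holder in the frame of dock between -0.008 and 0.008 m and x of holder in the frame of dock between -0.008 and 0.03 m), for 0.05 s.
At the end, for the whole second after the job is handed in: The holder lies flat and at rest on the plate with its pin at the home end of the slot: its centre within 6 mm of the second leg's end, short of it, and within 6 mm sideways (x of holder in the frame of dock between 0.074 and 0.088 m and y of holder in the frame of dock between -0.006 and 0.006 m and z of holder in the frame of dock between 0.008 and 0.016 m and angle between holder's own z axis and vertical below 0.05 rad and linear speed of holder below 0.01 m/s); the robot touches nothing.
It fails at once if the holder is lifted (more than 6 mm) or tipped (more than 7 degrees) (height (world z) of holder above 0.018 m or angle between holder's own z axis and vertical above 0.12 rad).
It fails at once if the stem is touched (contact force between any of the fingers, the arm and stem above 0.5 N).
It fails at once if the bottle, the red mould or the white cap is shifted more than 20 mm, lifted or tipped ((distance of mould from where it was at the start of the episode above 0.02 m or angle between mould's own z axis and vertical above 0.3 rad) or (distance of cap from where it was at the start of the episode above 0.02 m or angle between cap's own z axis and vertical above 0.3 rad) or (distance of amber from where it was at the start of the episode above 0.02 m or angle between amber's own z axis and vertical above 0.3 rad)).
It also fails if it takes over 51 s, if anything falls off the work surface, if the arm or the gripper's body presses on something with over 40 N, if the wrist force passes 120 N, or if a joint passes its speed limit or range.

ROBOT

A 7-joint arm with a two-finger parallel gripper is mounted at the origin on the work surface. World frame = base frame: x ahead of the robot, y to its left, z up, the work surface at z = 0. Lengths are in m, angles in rad, forces in N, time in s.
With the tool pointing down it reaches from about 0.4 to 0.85 m from the base axis. Payload 4.5 kg.
Tool frame: the origin (TCP) lies at the very end of the fingers, on their centre line; the grasp point (between the pads) lies 19 mm behind it (robot.pinch_z is the distance from the TCP to the grasp point, in m); x points along the fingers, z is the direction in which the jaws open and shut, and the axes are right-handed (so a half turn about x gives the same grasp; the last joint's range is limited). The gripper opens to 88 mm and grips with 3 to 60 N. Pads are 18 mm wide; open, the fingers measure 123 mm over their backs; the gripper's body (75 mm by 187 mm) begins 45 mm behind the grasp point.
Start: joints at [-1.228, 0.689, -0.195, 1.565, 0.157, 0.902, -0.215], TCP at [0.19, 0.595, 0.239] pointing down, gripper open.
Joint ranges: [-3.01, 3.01], [-0.46, 2.08], [-1.47, 1.51], [0.13, 2.56], [-1, 4.14], [0.04, 2.09], [-2.66, 2.66]. Speed limits (rad/s): [2.57, 2.57, 3.14, 3.14, 3.14, 3.14, 3.14].

INTERFACE

Orientations are given as a unit quaternion [x, y, z, w].
In Python, from workcell import robot, imaging, models gives the robot as it stands.
- The arm moves only by the tool move_arm, never from a script. Its argument "plan" is a list of rows, each a list of 7 numbers: the opening in per cent of the stroke, from 0 (shut) to 100 (fully open), then the shift along the tool's x, y, z in mm, then the turn, a rotation vector about the tool's x, y, z in rad. A call has 1 to 5 rows; each row shifts and turns the commanded pose from where the row before left it, along the tool's axes as they then stand; what a row does not reach is not made up. A row lasts 1/12 s, in which the tool goes at most 41.7 mm and 7.16 degrees, less where a joint would pass 70% of its speed; a pose out of reach is approached as far as the arm can. A call is refused whole if a number of a shift passes 41.7 or a number of a turn 0.125, either way. A call with a gripper value outside its range is refused whole. The fingers move at their own pace and stop on an object; "grip_force" is the grip in N (left out, the last holds). Time passes only in rows, so rows that do not move let the fingers close. It gives the time, the measured TCP pose, the force and the opening at its end, in the units of the state.
- robot.get_obs(): the state, without advancing time (a new reading comes with each control period).
- imaging.snapshot(name): name is "side" or "top" or "wrist"; returns a dict with "frame" (480x640x3 uint8, blue, green, red), "depth" (480x640 float32, m along the optical axis (not along the pixel's ray), 0 where there is no reading), "mtx" (3x3 intrinsics, pixels), "dist" ([k1, k2, p1, p2, k3] as OpenCV has them; the pictures are not rectified), "rvec" (rotation vector, rad) and "tvec" (3), from world to camera coordinates, as OpenCV has them; the wrist camera has in their place "T_tool_cam" (4x4, takes a point from camera to tool coordinates, whose origin is the TCP and whose axes are the tool frame's). Camera axes: x right, y down, z forward; pixel columns grow to the right and rows downward; lengths in m; the calibration is good to about 2 mm. A picture is of the moment at which its call begins: read the wrist's pose just before it.
- robot.sign_off(): hands the job in, once; it reports no verdict.
Trained networks look in a picture, given as the dict that the camera call returned (one of the last four; its "shot" number tells which), for a name from the list of things; names that differ only in an ending like _2 or _b are one class to them, and where a whole thing is asked for, a point or a joint stands for the part that bears it (a point fixed in the world has none). Each returns a list of dicts, best first, with "p" (0 to 1); they miss things now and then, are a little off and sometimes report something else, mostly with a low value. They report only what shows in the picture. A call takes as long as a camera call. They do not tell look-alikes from the thing itself.
- models.look_for(picture, label): "location" ([x, y, z] in m, in the coordinates of the camera as it stood for that picture, good to about 4 mm: the middle of the surface that is visible of it).
- models.masks_of(picture, label): "mask" (480x640 bool, what is visible of it).
- models.mark_of(picture, label): "location" ([x, y, z] in m, in the coordinates of the camera as it stood for that picture, good to about 4 mm: a listed point, or the origin of a listed thing).
The state is a dict: "clock": time; "joints": joint angles; "dq": joint speeds; "effort": joint torques, N m; "position": TCP position; "ee_rot": TCP orientation; "contact_force": force on the tool from outside, world axes, zero at the start; "torque": the same for the moment, N m; "grip_width": finger opening in m.
Only numpy, scipy, OpenCV 4.12 (cv2) and the standard library are available. Lean on these libraries where they do the work, as an engineer would, in place of code of your own. Each camera call takes 0.05 s, during which the arm holds its last target. There are 200 camera calls.

## Working session

There is one attempt and no reset: what is moved stays moved. The work goes in short steps, Python scripts to look and compute and a tool call to move; the robot and the scene stay as the last step left them, time stands still between calls to the robot, and variables do not carry over. Pictures are saved under pics/ and viewed, about 8 in all and at most 12, crops included, and the job is handed in when it is done.

Besides the shell and the picture viewer there is one more tool, called after "Request:" by a JSON object that holds its "api" and its "payload", one argument or row to a line. move_arm: Moves the arm, as the interface text tells. Its arguments: {"type":"object","properties":{"plan":{"type":"array","items":{"type":"array","items":{"type":"number"}}},"grip_force":{"type":"number"}},"required":["plan"]}

```bash
mkdir -p pics; ls; cat > h.py <<'E'
import numpy as np,cv2
from workcell import robot,imaging,models
from scipy.spatial.transform import Rotation as R
def w2c(s): return R.from_rotvec(np.ravel(s["rvec"])).as_matrix(),np.ravel(s["tvec"])
def c2w(s,p):
    M,t=w2c(s); return (np.atleast_2d(p)-t)@M
def proj(s,P): return cv2.projectPoints(np.atleast_2d(P).astype(float),np.ravel(s["rvec"]),np.ravel(s["tvec"]),s["mtx"],np.ravel(s["dist"]))[0].reshape(-1,2)
def ray(s,uv,z):
    n=cv2.undistortPoints(np.array(uv,float).reshape(-1,1,2),s["mtx"],np.ravel(s["dist"])).reshape(-1,2)
    M,t=w2c(s); d=np.c_[n,np.ones(len(n))]@M; c=-M.T@t
    return c+d*((z-c[2])/d[:,2])[:,None]
E
python3 - <<'E'
from h import *
print(robot.get_obs())
np.set_printoptions(precision=4,suppress=True)
for n in ["top","side"]:
    s=imaging.snapshot(n); cv2.imwrite(f"pics/{n}0.png",s["frame"])
    for l in ["dock","holder","stem","mould","cap","amber","home"]:
        for f in (models.mark_of,):
            for r in f(s,l)[:3]: print(n,l,round(r["p"],2),c2w(s,r["location"])[0],proj(s,c2w(s,r["location"]))[0])
E
```

```text
pics
{'clock': 0.0, 'joints': array([-1.22821746,  0.69001432, -0.19450172,  1.56632041,  0.15726894,
        0.90247127, -0.21511608]), 'dq': array([-0.00095303,  0.00267114, -0.00016285,  0.00014906,  0.00127046,
       -0.00251902, -0.00020431]), 'effort': array([ 2.84855460e-04, -5.27555251e+01, -1.26682207e+00, -1.53427684e+01,
       -5.26627398e-02,  6.42280225e-03,  1.57925165e-04]), 'position': array([0.18979095, 0.59483799, 0.23789706]), 'ee_rot': array([-0.41758589,  0.57143118,  0.41676349,  0.57043547]), 'contact_force': array([0.16381987, 0.18142383, 0.37204719]), 'torque': array([ 0.00393955, -0.00873601,  0.01222306]), 'grip_width': 0.08830790620293107}
top dock 0.87 [0.5632 0.0398 0.0023] [310.8677 238.7234]
top holder 0.96 [0.3625 0.0445 0.0048] [306.3572 331.2426]
top holder 0.64 [0.632  0.3546 0.0083] [168.8895 204.0177]
top holder 0.58 [0.5679 0.1368 0.0133] [266.3313 235.0511]
top stem 0.73 [0.6304 0.355  0.0308] [165.4692 203.0808]
top stem 0.68 [0.4904 0.3087 0.0289] [183.8067 268.6542]
top stem 0.55 [0.3613 0.0545 0.0327] [301.2973 333.169 ]
top mould 0.83 [ 0.4606  0.152  -0.0015] [258.4379 284.3718]
top cap 0.66 [ 0.6005 -0.0987  0.0045] [374.0801 223.2433]
top amber 0.55 [ 0.6736 -0.0885 -0.0013] [369.5928 190.9292]
top home 0.76 [0.6488 0.0341 0.0144] [314.3538 199.4092]
side dock 0.75 [ 0.5653  0.0353 -0.002 ] [321.1411 266.7153]
side holder 0.9 [0.6294 0.3523 0.0138] [242.9635 173.301 ]
side holder 0.87 [0.3578 0.0489 0.012 ] [227.5114 324.087 ]
side holder 0.73 [0.4875 0.3143 0.0084] [201.323  213.0766]
side stem 0.74 [0.3607 0.0436 0.0323] [228.8149 317.9654]
side stem 0.69 [0.4894 0.3096 0.031 ] [201.1761 205.6416]
side stem 0.41 [0.6233 0.3534 0.0326] [239.3968 167.6187]
side mould 0.58 [0.4604 0.1519 0.003 ] [238.8679 262.3293]
side amber 0.7 [ 0.674  -0.0885  0.0031] [408.9763 268.4583]
side home 0.77 [0.6416 0.0325 0.0121] [349.7586 241.5182]
```

View pics/top0.png

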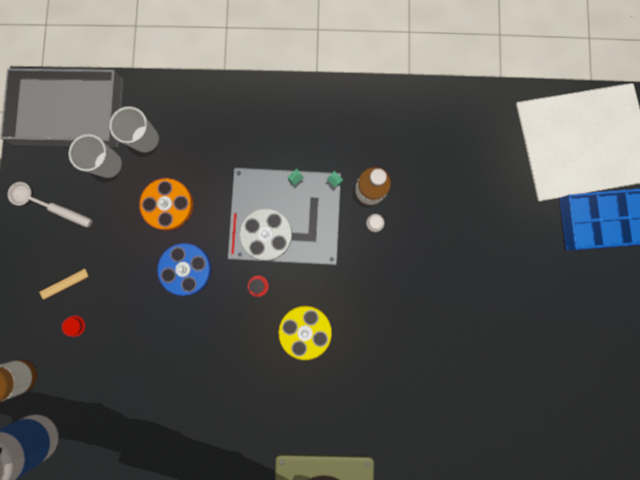

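View pics/side0.png

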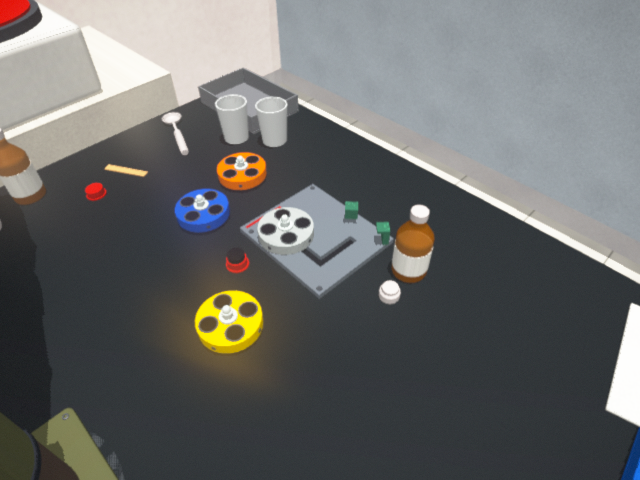

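The grey holder is at top (265,234). The look-alikes are orange (165,203), blue (183,268) and yellow (305,333), all off the plate, so I reject them. Next I fit the plate and holder and check them in a crop.

```bash
cat > meas.py <<'E'
from h import *
def measure(s,save=None):
    # dock fit: plate + slot colour edges -> plate corners via depth/colour
    W=None
    m=max(models.masks_of(s,"dock"),key=lambda r:r["p"])["mask"]
    hm=[r["mask"] for r in models.masks_of(s,"holder")]
    return m,hm
E
python3 - <<'E'
from meas import *
np.set_printoptions(precision=4,suppress=True)
o=robot.get_obs(); print(R.from_quat(o["ee_rot"]).as_matrix())
s=imaging.snapshot("top"); m,hm=measure(s)
u=m.astype(np.uint8)
for h in hm:
    c=np.argwhere(h).mean(0)[::-1]; print("holder mask",c,h.sum(),s["frame"][h].mean(0))
    if abs(c-[265,234]).max()<12:
        cs=max(cv2.findContours(h.astype(np.uint8),0,1)[0],key=cv2.contourArea)
        P=ray(s,cs.reshape(-1,2),0.036)[:,:2]; print("holder circ",cv2.minEnclosingCircle(P.astype(np.float32)),P.mean(0), cv2.fitEllipse(P.astype(np.float32)))
        u|=h.astype(np.uint8)
c=np.concatenate(cv2.findContours(u,0,1)[0])
P=ray(s,c.reshape(-1,2),0.012)[:,:2]
(cx,cy),sz,a=cv2.minAreaRect((P*1000).astype(np.float32)); print(cx,cy,sz,a)
red=(s["frame"][...,2]>120)&(s["frame"][...,1]<70)
b=s["frame"][150:280,215:415]; cv2.imwrite("pics/crop.png",cv2.resize(b,None,fx=4,fy=4,interpolation=cv2.INTER_CUBIC))
# dock by rect -> frame; origin at plate (0.055,0.055) from -x,-y corner; centre in dock = (45,62.5)
for deg in (a,a-90):
    t=np.deg2rad(deg)
    if abs(deg)<20:
        Rm=np.array([[np.cos(t),-np.sin(t)],[np.sin(t),np.cos(t)]])
        org=np.array([cx,cy])-Rm@[45,62.5]; print("org",org,deg)
        D=np.c_[np.array([[0,0],[80,0],[0,120],[-55,-55],[145,-55],[145,180],[-55,180]])@Rm.T+org,[12]*7]/1000
        print(proj(s,D))
E
```

```text
[[ 0.     -0.9527  0.3039]
 [ 0.0001  0.3039  0.9527]
 [-1.      0.      0.0001]]
holder mask [166.249  204.5034] 2076 [ 44.8786 113.3805 172.4692]
holder mask [304.6392 331.9615] 2181 [ 56.2641 172.1188 183.8349]
holder mask [265.793  234.7545] 2106 [164.5703 169.2151 169.1629]
holder circ ((0.566870927810669, 0.1350056529045105), 0.05622781068086624) [0.5669 0.1358] ((0.5667158961296082, 0.1354779601097107), (0.10720266401767731, 0.11023003607988358), 158.66000366210938)
holder mask [183.756  268.8494] 2152 [152.4363 104.0181  76.027 ]
612.740234375 98.14425659179688 (239.50205993652344, 203.59254455566406) 88.41651916503906
org [566.0303  36.9116] -1.5834808349609375
[[312.1667 237.0653]
 [314.0682 200.8296]
 [257.2082 234.2455]
 [336.1694 263.5874]
 [340.445  173.08  ]
 [234.3237 167.6847]
 [228.0356 258.0193]]
```

View pics/crop.png

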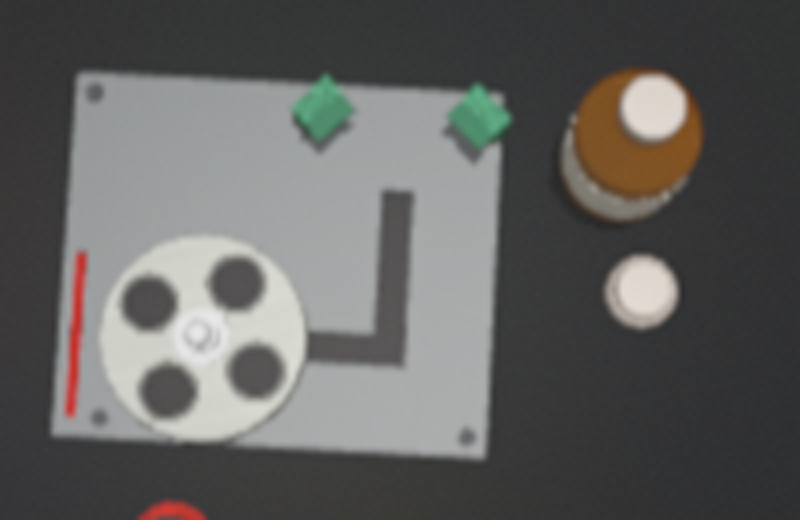

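```bash
python3 - <<'E'
from h import *
s=imaging.snapshot("top")
P=ray(s,[(234.5,168),(340.75,173.75),(336.75,264.75),(228,258.75)],0.012)[:,:2]*1000
Q=np.array([[145,180],[145,-55],[-55,-55],[-55,180]],float)
H=P-P.mean(0);K=Q-Q.mean(0)
a=np.arctan2((K[:,0]*H[:,1]-K[:,1]*H[:,0]).sum(),(K*H).sum());c,q=np.cos(a),np.sin(a)
Rm=np.array([[c,-q],[q,c]]);org=P.mean(0)-Rm@Q.mean(0);print(np.degrees(a),org,np.linalg.norm(np.diff(P,axis=0),axis=1))
print((np.array([567,135.5])-org)@Rm)
S=ray(s,[(215+396/4,150+195/4),(215+390/4,150+350/4)],.004)[:,:2]*1000; print((S-org)@Rm)
o=robot.get_obs();z=R.from_quat(o["ee_rot"]).as_matrix()[:2,2]
print("turn x",-(a+np.pi/2-np.arctan2(z[1],z[0])))
t=Rm@[0,190]+org;print("approach",t,"tool yz",((t-o["position"][:2]*1000)@Rm)*[-1,1])
E
```

```text
-1.685777801772751 [564.35448063  36.39053733] [235.30519281 200.98176718 236.34747855]
[-0.27124051 99.14439364]
[[87.63792025  1.21335486]
 [ 1.45354573 -0.11379187]]
turn x -0.27933675904051225
approach [569.943925   226.30830404] tool yz [-390.71820837 -357.82759344]
```

Request:
{"api": "move_arm", "payload": {
  "plan": [
    [0, 0, 0, 0, -0.0931, 0, 0],
    [0, 0, 0, 0, -0.0931, 0, 0],
    [0, 0, 0, 0, -0.0931, 0, 0],
    [0, 0, -30, -27.5, 0, 0, 0],
    [0, 0, -30, -27.5, 0, 0, 0]
  ],
  "grip_force": 20
}}

```text
clock: 1.42
position: [0.2462, 0.54, 0.2387]
ee_rot: [-0.493, 0.506, 0.495, 0.506]
contact_force: [1.0, -0.3, 1.1]
grip_width: 0.0569
```

Request:
{"api": "move_arm", "payload": {
  "plan": [
    [0, 0, -30, -27.5, 0, 0, 0],
    [0, 0, -30, -27.5, 0, 0, 0],
    [0, 0, -30, -27.5, 0, 0, 0],
    [0, 0, -30, -27.5, 0, 0, 0],
    [0, 0, -30, -27.5, 0, 0, 0]
  ]
}}

```text
clock: 1.83
position: [0.3954, 0.3954, 0.2389]
ee_rot: [-0.493, 0.507, 0.493, 0.507]
contact_force: [0.2, 0.4, 0.2]
grip_width: 0.0237
```

Request:
{"api": "move_arm", "payload": {
  "plan": [
    [0, 0, -30, -27.5, 0, 0, 0],
    [0, 0, -30, -27.5, 0, 0, 0],
    [0, 0, -30, -27.5, 0, 0, 0],
    [0, 0, -30, -27.5, 0, 0, 0],
    [0, 0, -30, -27.5, 0, 0, 0]
  ]
}}

```text
clock: 2.25
position: [0.5414, 0.2533, 0.2389]
ee_rot: [-0.493, 0.507, 0.493, 0.507]
contact_force: [-0.1, 1.5, 0.0]
grip_width: 0.001
```

Request:
{"api": "move_arm", "payload": {
  "plan": [
    [0, 0, -15, -14, 0, 0, 0],
    [0, 0, 0, 0, 0, 0, 0],
    [0, 0, 0, 0, 0, 0, 0]
  ]
}}

```text
clock: 2.5
position: [0.5554, 0.2393, 0.2385]
ee_rot: [-0.492, 0.508, 0.492, 0.508]
contact_force: [-1.2, 1.0, 0.2]
grip_width: 0.0007
```

Request:
{"api": "move_arm", "payload": {
  "plan": [
    [0, 10, -14.9, -12.6, 0, 0, 0],
    [0, 40, 0, 0, 0, 0, 0],
    [0, 40, 0, 0, 0, 0, 0],
    [0, 40, 0, 0, 0, 0, 0],
    [0, 30, 0, 0, 0, 0, 0]
  ]
}}

```text
clock: 2.92
position: [0.5665, 0.2295, 0.0762]
ee_rot: [-0.492, 0.507, 0.494, 0.506]
contact_force: [0.0, -0.0, 0.4]
grip_width: 0.0005
```

Request:
{"api": "move_arm", "payload": {
  "plan": [
    [0, 20, 0, 0, 0, 0, 0],
    [0, 20, 0, 0, 0, 0, 0],
    [0, 16, 0, 0, 0, 0, 0],
    [0, 0, 0, 0, 0, 0, 0],
    [0, 0, 0, 0, 0, 0, 0]
  ]
}}

```text
clock: 3.33
position: [0.5676, 0.2294, 0.0225]
ee_rot: [-0.493, 0.507, 0.494, 0.506]
contact_force: [-0.0, -0.0, 0.4]
grip_width: 0.0007
```

```bash
cat >> h.py <<'E'
A=np.radians(-1.69);RD=np.array([[np.cos(A),-np.sin(A)],[np.sin(A),np.cos(A)]]);ORG=np.array([564.4,36.5])
def dock(p): return (np.asarray(p)[:2]*1000-ORG)@RD
def state():
    np.set_printoptions(precision=4,suppress=True)
    o=robot.get_obs();M=R.from_quat(o["ee_rot"]).as_matrix()
    print("t",round(o["clock"],2),"pos",o["position"],"dock",dock(o["position"]),"jaw deg",np.degrees(np.arctan2(M[1,2],M[0,2])),"F",o["contact_force"])
E
python3 - <<'E'
from h import *
state()
s=imaging.snapshot("side");cv2.imwrite("pics/s1.png",s["frame"])
E
```

```text
t 3.33 pos [0.5676 0.2294 0.0225] dock [ -2.5253 192.9478] jaw deg 88.46410971250616 F [-0.0033 -0.0383  0.3593]
```

View pics/s1.png

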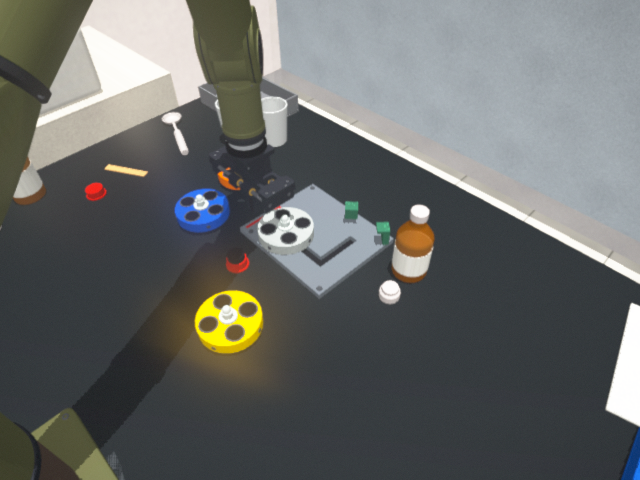

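The side view shows the gripper at (245,180), standing down beyond the holder at (286,230), with the mould and bottle undisturbed. Now I start the push.

Request:
{"api": "move_arm", "payload": {
  "plan": [
    [0, 0, -2.5, -5, 0, 0, 0],
    [0, 0, 0, -5, 0, 0, 0],
    [0, 0, 0, -5, 0, 0, 0],
    [0, 0, 0, -5, 0, 0, 0],
    [0, 0, 0, -5, 0, 0, 0]
  ]
}}

```text
clock: 3.8
position: [0.5715, 0.2033, 0.0235]
ee_rot: [-0.492, 0.506, 0.493, 0.509]
contact_force: [0.2, 4.7, 0.5]
grip_width: 0.0005
```

Request:
{"api": "move_arm", "payload": {
  "plan": [
    [0, 0, 0, -5, 0, 0, 0],
    [0, 0, 0, -5, 0, 0, 0],
    [0, 0, 0, -5, 0, 0, 0],
    [0, 0, 0, -5, 0, 0, 0],
    [0, 0, 0, -5, 0, 0, 0]
  ]
}}

```text
clock: 4.22
position: [0.5708, 0.1793, 0.0234]
ee_rot: [-0.492, 0.506, 0.493, 0.508]
contact_force: [-0.0, 4.5, 3.2]
grip_width: 0.0005
```

```bash
cat >> h.py <<'E'
def holder():
    s=imaging.snapshot("top")
    for r in models.masks_of(s,"holder"):
        h=r["mask"];b=s["frame"][h].mean(0)
        if h.sum()>300: 
            P=ray(s,max(cv2.findContours(h.astype(np.uint8),0,1)[0],key=cv2.contourArea).reshape(-1,2),0.036)[:,:2]
            (x,y),rr=cv2.minEnclosingCircle(P.astype(np.float32))
            if b.max()-b.min()<25: print("holder dock",dock((x,y)),"r",rr,"colour",b)
    for r in models.mark_of(s,"holder"):
        p=c2w(s,r["location"])[0]; d=dock(p)
        if -60<d[0]<145 and -60<d[1]<180: print("mark dock",d,r["p"])
    return s
E
python3 - <<'E'
from h import *
state();s=holder()
E
```

```text
t 4.22 pos [0.5708 0.1793 0.0234] dock [  2.1967 142.9277] jaw deg 88.37804748022654 F [-0.0214  4.5084  3.2427]
mark dock [ 0.7551 68.3   ] 0.74
```

Request:
{"api": "move_arm", "payload": {
  "plan": [
    [0, 0, 0, -5, 0, 0, 0],
    [0, 0, 0, -5, 0, 0, 0],
    [0, 0, 0, -5, 0, 0, 0],
    [0, 0, 0, -5, 0, 0, 0],
    [0, 0, 0, -5, 0, 0, 0]
  ]
}}

```text
clock: 4.78
position: [0.5698, 0.1543, 0.0231]
ee_rot: [-0.493, 0.506, 0.493, 0.508]
contact_force: [0.6, 6.5, 3.3]
grip_width: 0.0004
```

Request:
{"api": "move_arm", "payload": {
  "plan": [
    [0, 0, 0, -5, 0, 0, 0],
    [0, 0, 0, -5, 0, 0, 0],
    [0, 0, 0, -5, 0, 0, 0],
    [0, 0, 0, -5, 0, 0, 0],
    [0, 0, 0, -5, 0, 0, 0]
  ]
}}

```text
clock: 5.2
position: [0.5691, 0.1293, 0.0231]
ee_rot: [-0.493, 0.506, 0.493, 0.508]
contact_force: [-0.5, 6.1, 4.1]
grip_width: 0.0004
```

Request:
{"api": "move_arm", "payload": {
  "plan": [
    [0, 0, 0, -4, 0, 0, 0],
    [0, 0, 0, -4, 0, 0, 0],
    [0, 0, 0, -4, 0, 0, 0],
    [0, 0, 0, -4, 0, 0, 0],
    [0, 0, 0, 0, 0, 0, 0]
  ]
}}

```text
clock: 5.62
position: [0.5686, 0.1119, 0.023]
ee_rot: [-0.493, 0.507, 0.493, 0.508]
contact_force: [1.1, 4.0, 3.1]
grip_width: 0.0004
```

```bash
python3 - <<'E'
from h import *
state();s=holder()
E
```

```text
t 5.62 pos [0.5686 0.1119 0.023 ] dock [ 1.9314 75.4936] jaw deg 88.31829935673116 F [1.0762 4.0277 3.0761]
```

Holder is about 2 mm short of the corner. I'll nudge on until the slot wall resists.

Request:
{"api": "move_arm", "payload": {
  "plan": [
    [0, 0, 0, -1.5, 0, 0, 0],
    [0, 0, 0, -1, 0, 0, 0],
    [0, 0, 0, 0, 0, 0, 0]
  ]
}}

```text
clock: 6.02
position: [0.5683, 0.1101, 0.0229]
ee_rot: [-0.493, 0.507, 0.493, 0.508]
contact_force: [0.8, 5.2, 4.3]
grip_width: 0.0005
```

Request:
{"api": "move_arm", "payload": {
  "plan": [
    [0, 0, 0, -1, 0, 0, 0],
    [0, 0, 0, -1, 0, 0, 0],
    [0, 0, 0, 0, 0, 0, 0]
  ]
}}

```text
clock: 6.27
position: [0.5682, 0.1082, 0.0228]
ee_rot: [-0.493, 0.507, 0.493, 0.508]
contact_force: [1.2, 5.6, 3.9]
grip_width: 0.0007
```

```bash
python3 - <<'E'
from h import *
state();s=holder();cv2.imwrite("pics/c1.png",cv2.resize(s["frame"][130:330,200:440],None,fx=3,fy=3))
E
```

```text
t 6.27 pos [0.5682 0.1082 0.0228] dock [ 1.7038 71.7658] jaw deg 88.36327581070519 F [1.1859 5.616  3.887 ]
```

View pics/c1.png

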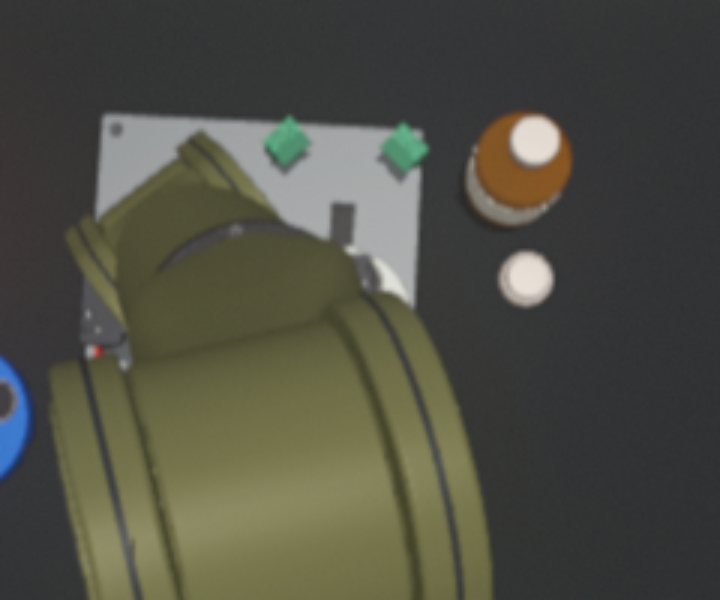

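The arm covers most of the holder in this view; its rim shows at (390,275), and the bystanders stand where they were. I'll go by force from here.

Request:
{"api": "move_arm", "payload": {
  "plan": [
    [0, 0, 0, -1, 0, 0, 0],
    [0, 0, 0, -0.5, 0, 0, 0],
    [0, 0, 0, 0, 0, 0, 0]
  ]
}}

```text
clock: 6.67
position: [0.5681, 0.1068, 0.0229]
ee_rot: [-0.493, 0.507, 0.493, 0.508]
contact_force: [0.1, 6.0, 5.0]
grip_width: 0.0006
```

Request:
{"api": "move_arm", "payload": {
  "plan": [
    [0, 0, 0, -1, 0, 0, 0],
    [0, 0, 0, -0.5, 0, 0, 0],
    [0, 0, 0, 0, 0, 0, 0]
  ]
}}

```text
clock: 6.92
position: [0.5681, 0.1053, 0.0228]
ee_rot: [-0.493, 0.506, 0.493, 0.508]
contact_force: [1.0, 5.0, 3.6]
grip_width: 0.0003
```

Request:
{"api": "move_arm", "payload": {
  "plan": [
    [0, 0, 0, -1, 0, 0, 0],
    [0, 0, 0, 0, 0, 0, 0]
  ]
}}

```text
clock: 7.08
position: [0.5681, 0.1051, 0.0229]
ee_rot: [-0.492, 0.506, 0.493, 0.508]
contact_force: [0.4, 6.4, 4.2]
grip_width: 0.0004
```

Request:
{"api": "move_arm", "payload": {
  "plan": [
    [0, 0, 0, -1, 0, 0, 0],
    [0, 0, 0, 0, 0, 0, 0]
  ]
}}

```text
clock: 7.25
position: [0.5681, 0.105, 0.0229]
ee_rot: [-0.492, 0.506, 0.494, 0.508]
contact_force: [-0.4, 7.0, 3.6]
grip_width: 0.0005
```

Request:
{"api": "move_arm", "payload": {
  "plan": [
    [0, 0, 0, -1, 0, 0, 0],
    [0, 0, 0, 0, 0, 0, 0]
  ]
}}

```text
clock: 7.42
position: [0.5681, 0.105, 0.023]
ee_rot: [-0.492, 0.505, 0.494, 0.508]
contact_force: [0.1, 9.2, 3.9]
grip_width: 0.0004
```

```bash
python3 - <<'E'
from h import *
state();s=imaging.snapshot("side");cv2.imwrite("pics/s2.png",cv2.resize(s["frame"][150:330,200:440],None,fx=3.3,fy=3.3))
for l in ("holder","stem"):
  for r in models.mark_of(s,l):
    p=c2w(s,r["location"])[0]; print(l,dock(p),r["p"])
E
```

```text
t 7.42 pos [0.5681 0.105  0.023 ] dock [ 1.7078 68.5737] jaw deg 88.46128871043324 F [0.0695 9.198  3.9122]
holder [-3.579  -2.0941] 0.94
holder [ 52.603  319.4863] 0.93
holder [-205.0154    5.337 ] 0.85
stem [ 0.2418 -2.6396] 0.72
stem [-203.178     3.4073] 0.62
stem [-85.2896 273.3207] 0.48
stem [ 53.6103 322.5456] 0.42
```

View pics/s2.png

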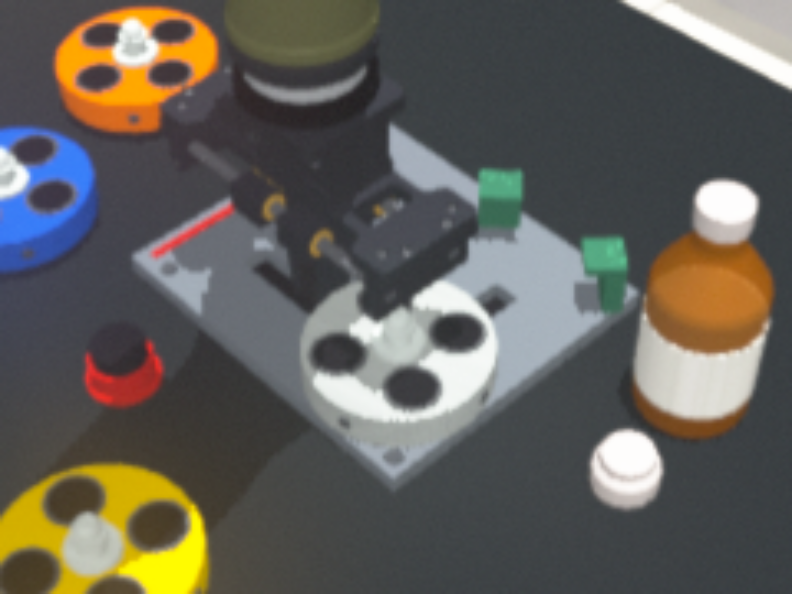

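The side view shows the holder flat, with its centre at (400,350) over the slot corner. The pin is against the end wall, since force rose with no motion. Next I back off, lift and go round to the -x side.

Request:
{"api": "move_arm", "payload": {
  "plan": [
    [0, 0, 0, 12, 0, 0, 0],
    [0, 0, 0, 20, 0, 0, 0],
    [0, -25, 0, 0, 0, 0, 0],
    [0, -35, 0, 0, 0, 0, 0],
    [0, -35, 0, 0, 0, 0, 0]
  ]
}}

```text
clock: 7.98
position: [0.5666, 0.1311, 0.117]
ee_rot: [-0.492, 0.51, 0.493, 0.505]
contact_force: [0.5, 0.5, 0.1]
grip_width: 0.0006
```

Request:
{"api": "move_arm", "payload": {
  "plan": [
    [0, 0, 0, 0, 0, 0, 0],
    [0, 0, 23, -24, 0, 0, 0],
    [0, 0, 23, -24, 0, 0, 0],
    [0, 0, 23, -24, 0, 0, 0],
    [0, 0, 23, -24, 0, 0, 0]
  ]
}}

```text
clock: 8.4
position: [0.4716, 0.0371, 0.1171]
ee_rot: [-0.492, 0.509, 0.492, 0.506]
contact_force: [0.3, 0.2, 0.2]
grip_width: 0.0006
```

Request:
{"api": "move_arm", "payload": {
  "plan": [
    [0, 0, 0, 0, 0, 0, 0],
    [0, 0, 0, 0, 0, 0, 0]
  ]
}}

```text
clock: 8.57
position: [0.4715, 0.0365, 0.1171]
ee_rot: [-0.492, 0.51, 0.492, 0.506]
contact_force: [0.6, -0.7, 0.3]
grip_width: 0.0005
```

```bash
python3 - <<'E'
from h import *
state()
E
```

```text
t 8.57 pos [0.4715 0.0365 0.1171] dock [-92.8419  -2.7274] jaw deg 88.10428179176164 F [ 0.5924 -0.7205  0.3032]
```

Request:
{"api": "move_arm", "payload": {
  "plan": [
    [0, 35, 0, 2, 0, 0, 0],
    [0, 30, 0, 0, 0, 0, 0],
    [0, 20, 0, 0, 0, 0, 0],
    [0, 9, 0, 0, 0, 0, 0],
    [0, 0, 0, 0, 0, 0, 0]
  ]
}}

```text
clock: 8.98
position: [0.4735, 0.0421, 0.0217]
ee_rot: [-0.492, 0.508, 0.493, 0.506]
contact_force: [-0.7, -0.1, 0.5]
grip_width: -0.0001
```

Request:
{"api": "move_arm", "payload": {
  "plan": [
    [0, 0, -5, 0, 0, 0, 0],
    [0, 0, -5, 0, 0, 0, 0],
    [0, 0, -5, 0, 0, 0, 0],
    [0, 0, -5, 0, 0, 0, 0],
    [0, 0, -5, 0, 0, 0, 0]
  ]
}}

```text
clock: 9.4
position: [0.4994, 0.0407, 0.0246]
ee_rot: [-0.492, 0.508, 0.492, 0.507]
contact_force: [-5.9, -0.5, 4.8]
grip_width: 0.0005
```

Request:
{"api": "move_arm", "payload": {
  "plan": [
    [0, 0, -5, 0, 0, 0, 0],
    [0, 0, -5, 0, 0, 0, 0],
    [0, 0, -5, 0, 0, 0, 0],
    [0, 0, -5, 0, 0, 0, 0],
    [0, 0, 0, 0, 0, 0, 0]
  ]
}}

```text
clock: 9.82
position: [0.5181, 0.0396, 0.0239]
ee_rot: [-0.492, 0.508, 0.493, 0.507]
contact_force: [-3.9, -1.1, 2.7]
grip_width: 0.0002
```

```bash
cat >> h.py <<'E'
def sidem():
    s=imaging.snapshot("side")
    for l in ("holder","stem"):
      for r in models.mark_of(s,l):
        d=dock(c2w(s,r["location"])[0])
        if -60<d[0]<145 and -60<d[1]<180: print(l,d,r["p"])
    return s
E
python3 - <<'E'
from h import *
state();sidem()
E
```

```text
t 9.82 pos [0.5181 0.0396 0.0239] dock [-46.3755   1.7148] jaw deg 88.25621670449794 F [-3.9276 -1.0696  2.6846]
holder [13.1446  0.2876] 0.69
```

Request:
{"api": "move_arm", "payload": {
  "plan": [
    [0, 0, -5, -0.2, 0, 0, 0],
    [0, 0, -5, -0.2, 0, 0, 0],
    [0, 0, -5, -0.2, 0, 0, 0],
    [0, 0, -5, -0.2, 0, 0, 0],
    [0, 0, -5, -0.2, 0, 0, 0]
  ]
}}

```text
clock: 10.38
position: [0.5427, 0.0387, 0.0237]
ee_rot: [-0.492, 0.508, 0.493, 0.506]
contact_force: [-4.7, 0.1, 3.2]
grip_width: 0.0005
```

Request:
{"api": "move_arm", "payload": {
  "plan": [
    [0, 0, -5, 0, 0, 0, 0],
    [0, 0, -5, 0, 0, 0, 0],
    [0, 0, -5, 0, 0, 0, 0],
    [0, 0, -5, 0, 0, 0, 0],
    [0, 0, -4, 0, 0, 0, 0]
  ]
}}

```text
clock: 10.8
position: [0.5671, 0.0381, 0.0236]
ee_rot: [-0.492, 0.508, 0.493, 0.507]
contact_force: [-5.6, -0.3, 2.9]
grip_width: 0.0007
```

Request:
{"api": "move_arm", "payload": {
  "plan": [
    [0, 0, -2, 0, 0, 0, 0],
    [0, 0, -2, 0, 0, 0, 0],
    [0, 0, -1, 0, 0, 0, 0],
    [0, 0, 0, 0, 0, 0, 0]
  ]
}}

```text
clock: 11.13
position: [0.5731, 0.038, 0.0236]
ee_rot: [-0.493, 0.507, 0.493, 0.507]
contact_force: [-3.8, -0.5, 1.3]
grip_width: 0.0005
```

```bash
python3 - <<'E'
from h import *
state();sidem()
E
```

```text
t 11.13 pos [0.5731 0.038  0.0236] dock [8.6802 1.7132] jaw deg 88.3169874220496 F [-3.8015 -0.4701  1.3425]
stem [75.8388 -0.7976] 0.38
```

Continue in 1 mm steps to the stop.

Request:
{"api": "move_arm", "payload": {
  "plan": [
    [0, 0, -1.5, 0, 0, 0, 0],
    [0, 0, -1.5, 0, 0, 0, 0],
    [0, 0, 0, 0, 0, 0, 0]
  ]
}}

```text
clock: 11.53
position: [0.5767, 0.0378, 0.0237]
ee_rot: [-0.493, 0.507, 0.492, 0.508]
contact_force: [-3.0, 0.2, 0.2]
grip_width: 0.0006
```

Request:
{"api": "move_arm", "payload": {
  "plan": [
    [0, 0, -1.5, 0, 0, 0, 0],
    [0, 0, -1.5, 0, 0, 0, 0],
    [0, 0, 0, 0, 0, 0, 0]
  ]
}}

```text
clock: 11.78
position: [0.5797, 0.0377, 0.0237]
ee_rot: [-0.493, 0.507, 0.492, 0.508]
contact_force: [-3.0, 0.0, -0.3]
grip_width: 0.0004
```

Request:
{"api": "move_arm", "payload": {
  "plan": [
    [0, 0, -1.5, 0, 0, 0, 0],
    [0, 0, -1.5, 0, 0, 0, 0],
    [0, 0, 0, 0, 0, 0, 0]
  ]
}}

```text
clock: 12.03
position: [0.5819, 0.0376, 0.0237]
ee_rot: [-0.492, 0.507, 0.493, 0.507]
contact_force: [-3.8, -0.5, 2.6]
grip_width: 0.0003
```

Request:
{"api": "move_arm", "payload": {
  "plan": [
    [0, 0, -1, 0, 0, 0, 0],
    [0, 0, -1, 0, 0, 0, 0],
    [0, 0, 0, 0, 0, 0, 0]
  ]
}}

```text
clock: 12.28
position: [0.582, 0.0375, 0.0236]
ee_rot: [-0.492, 0.508, 0.494, 0.506]
contact_force: [-8.1, 0.9, 4.4]
grip_width: 0.0004
```

Motion has stopped and force is rising. One firmer nudge to confirm the stop, then retreat.

Request:
{"api": "move_arm", "payload": {
  "plan": [
    [0, 0, -2, 0, 0, 0, 0],
    [0, 0, -2, 0, 0, 0, 0],
    [0, 0, 0, 0, 0, 0, 0]
  ]
}}

```text
clock: 12.53
position: [0.5822, 0.0374, 0.0235]
ee_rot: [-0.491, 0.51, 0.495, 0.504]
contact_force: [-15.1, 0.9, 12.6]
grip_width: 0.0005
```

Request:
{"api": "move_arm", "payload": {
  "plan": [
    [0, 0, 15, 0, 0, 0, 0],
    [0, 0, 25, 0, 0, 0, 0],
    [0, -20, 0, 0, 0, 0, 0],
    [0, -40, 0, 0, 0, 0, 0],
    [0, -40, 0, 0, 0, 0, 0]
  ]
}}

```text
clock: 12.95
position: [0.5491, 0.0389, 0.1244]
ee_rot: [-0.493, 0.507, 0.493, 0.508]
contact_force: [0.8, -0.3, -0.2]
grip_width: 0.0004
```

Request:
{"api": "move_arm", "payload": {
  "plan": [
    [0, -40, 0, 0, 0, 0, 0],
    [0, -30, 10, 38, 0, 0, 0],
    [0, 0, 10, 38, 0, 0, 0],
    [0, 0, 10, 38, 0, 0, 0],
    [0, 0, 10, 38, 0, 0, 0]
  ]
}}

```text
clock: 13.37
position: [0.5163, 0.1879, 0.1907]
ee_rot: [-0.493, 0.505, 0.491, 0.51]
contact_force: [1.1, 1.3, -0.8]
grip_width: 0.0003
```

Request:
{"api": "move_arm", "payload": {
  "plan": [
    [0, 0, 10, 38, 0, 0, 0],
    [0, 0, 10, 38, 0, 0, 0],
    [0, 0, 10, 38, 0, 0, 0],
    [0, 0, 10, 38, 0, 0, 0],
    [0, 0, 0, 0, 0, 0, 0]
  ]
}}

```text
clock: 13.78
position: [0.4759, 0.3516, 0.1906]
ee_rot: [-0.493, 0.5, 0.498, 0.508]
contact_force: [-0.1, 1.2, 0.7]
grip_width: 0.0004
```

```bash
python3 - <<'E'
from h import *
state();s=sidem();t=holder()
a=cv2.resize(s["frame"][150:330,200:440],(400,300));b=cv2.resize(t["frame"][130:310,200:440],(400,300))
cv2.imwrite("pics/end.png",np.hstack([a,b]))
for l in ("mould","cap","amber"):
  for r in models.mark_of(t,l)[:1]: print(l,c2w(t,r["location"])[0])
E
```

```text
t 13.78 pos [0.4759 0.3516 0.1906] dock [-97.7631 312.3215] jaw deg 88.98898937829428 F [-0.1154  1.1721  0.6667]
holder [75.9665  6.6721] 0.7
stem [83.6734 -2.2227] 0.71
holder dock [80.6518  0.5531] r 0.0561610609292984 colour [163.0528 167.8703 167.5938]
mark dock [80.6798  1.3237] 0.81
mould [ 0.4612  0.1557 -0.004 ]
cap [ 0.5989 -0.0981  0.0045]
amber [ 0.6744 -0.0906 -0.0011]
```

View pics/end.png

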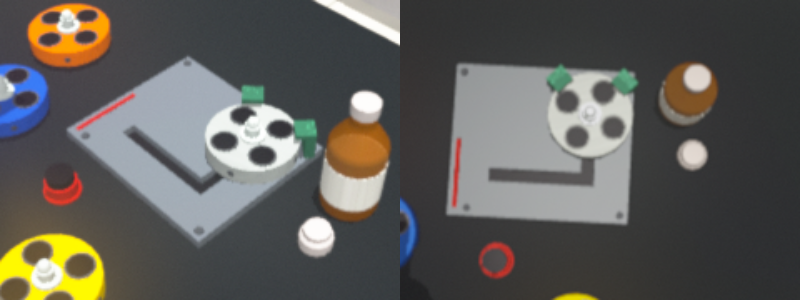

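The holder is docked under both claws: side view (253,140), top view (590,113). The whole slot behind it is visible and the bystanders have not moved.

```bash
python3 -c "
from h import *
state();robot.sign_off()"
```

```text
t 14.23 pos [0.4793 0.3375 0.1891] dock [-93.9187 298.3232] jaw deg 88.17983088439654 F [-0.0453  0.8165 -0.2041]
the job is handed in; nothing more can be done
```

The holder is docked at the home end of the slot and the job is handed in at 14.2 s of the 51 s allowed; sign-off gives no verdict. I pushed the grey holder by its rim with closed fingers. First it went along the first leg until the pin met the corner wall, then from the -x side along the second leg to the stop. At the stop the force rose to about 15 N sideways with no motion. I then backed off, lifted and moved well clear.

**Last checks:**
- **Holder position:** the top camera fit puts it at dock (80.7, 0.6) mm. It looks flat, with its rim under both claws.
- **Disagreement:** the side camera's network gave (76.0, 6.7) mm for the holder, while its stem mark was (83.7, -2.2) mm. I trust the top fit and the hard stop over these.
- **Bystanders:** mould, cap and bottle marks are within 4 mm of where they started, which is within measuring error.
- **Gripper:** it is about 0.19 m above the bench and away from the dock, with contact force at noise level.
- **Corner:** the arm hid the holder from the top camera, so I confirmed the corner by the force rise and the side camera marks, (-3.6, -2.1) mm for the holder and (0.2, -2.6) mm for the stem.

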